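# Move the bedside books to the new rack in reverse order

### The arm

A 6-joint arm with a two-finger parallel gripper is mounted at the origin on the work surface. World frame = base frame: x ahead of the robot, y to its left, z up, the work surface at z = 0. Lengths are in m, angles in rad, forces in N, time in s.
With the tool pointing down it reaches from about 0.35 to 0.875 m from the base axis. Payload 4.2 kg.
Tool frame: the origin (TCP) lies at the very end of the fingers, on their centre line; the grasp point (between the pads) lies 19 mm behind it (ctrl.grasp_offset is the distance from the TCP to the grasp point, in m); z points along the fingers, y is the line along which they close (so a half turn about z gives the same grasp; the last joint's range is limited). The gripper opens to 85 mm and grips with 20 to 120 N. Pads are 22 mm wide; open, the fingers measure 114 mm over their backs; the gripper's body (76 mm by 85 mm) begins 54 mm behind the grasp point. The pads swing forward as they close: fully open they stand 13 mm farther back than shut.
Start: joints at [1.515, 0.385, 0.008, 0, -1.194, -0.259], TCP at [0.193, 0.594, 0.231] pointing down, gripper open.
Joint ranges: [-3.14, 3.14], [-1.21, 2.06], [-1.07, 1.41], [-3.16, 2.05], [-2.99, -0.16], [-3.1, 3.1]. Speed limits (rad/s): [2.79, 2.79, 3.14, 3.14, 3.14, 3.14].

### API

Orientations are given as a 3x3 rotation matrix whose columns are the frame's x, y, z axes.
In Python, from bench import ctrl, optics gives the robot as it stands. The module is installed in compiled form; this text tells all that it offers.
- The arm moves only by the shell command python3 -m handwheel 'ROWS' [FORCE]. ROWS is a JSON object of lists of equal length, an entry for each row: "dp": the shift along the tool's x, y, z in mm, a list of three; "delta_rot": the turn, a rotation vector about the tool's x, y, z in degrees, a list of three; "claw": the closure, from 0 (fully open) to 1 (shut). In form: {"dp": [[x, y, z], ...], "delta_rot": [[wx, wy, wz], ...], "claw": [claw, ...]}. A call has 1 to 20 rows; each row shifts and turns the commanded pose from where the row before left it, along the tool's axes as they then stand; what a row does not reach is not made up. A row lasts 1/8 s, in which the tool goes at most 62.5 mm and 10.7 degrees, less where a joint would pass 70% of its speed; a pose out of reach is approached as far as the arm can. A call with a gripper value outside its range is refused whole. The fingers move at their own pace and stop on an object; FORCE is the grip in N (left out, the last holds). Time passes only in rows, so rows that do not move let the fingers close. It gives the time, the measured TCP pose, the force, the opening and the grip force at its end, in the units of the state.
- ctrl.observe(): the state, without advancing time (a new reading comes with each control period).
- optics.read_camera(name): name is "scene" or "top" or "wrist"; returns (picture, depth): 400x640x3 uint8, red, green, blue; 400x640 float32, m along the optical axis (not along the pixel's ray), 0 where there is no reading.
- optics.calibration(name): a dict with "fx", "fy", "cx", "cy" (pixels), "dist_coeffs" ([k1, k2, p1, p2, k3] as OpenCV has them; the pictures are not rectified), "position" and "orientation" of the camera in the world. Camera axes: x right, y up, looking along -z (the intrinsics and any distortion apply to the point x, -y, -z); pixel columns grow to the right and rows downward; lengths in m; the calibration is good to about 2 mm. A picture is of the moment at which its call begins: read the wrist's pose just before it. calibration takes no time and is no camera call; for the wrist camera it gives the pose at the moment of the call.
- ctrl.hand_in(): hands the job in; it is judged then, once.
The state is a dict: "time": time; "joint_pos": joint angles; "qd": joint speeds; "tau": joint torques, N m; "tool_pos": TCP position; "orientation": TCP orientation; "ft_force": force on the tool from outside, world axes, zero at the start; "torque": the same for the moment, N m; "width": finger opening in m; "grip_force": force on a finger pad.
Only numpy, scipy, OpenCV 4.12 (cv2) and the standard library are available. Lean on these libraries where they do the work, as an engineer would, in place of code of your own. Each camera call takes 0.05 s, during which the arm holds its last target. There are 200 camera calls.

### The job

Move the four blue books from the steel holders into the wooden rack with wire hoops, one to each felt-lined slot, in reverse order: the book now farthest to the robot's left must end farthest to the robot's right, the next one beside it, and so on. Keep the books upright, set each down gently on the rack's board, square and in the middle of its slot (sideways and front to back), without dropping any. Do not knock or shift the white vase.

Things in the scene. Friction and masses are not known exactly. Their poses are not given: they have to be found in the camera images.
- book_a: Loose clothbound blue book, 18 mm thick (along its y), 140 mm tall (z), 105 mm deep (x), about 146 g, standing on its short end, spine towards -x (the robot), pale page edges on top. Origin: centre of its underside. At the start it stands in the holder with the same letter.
- book_b: Loose clothbound blue book, 22 mm thick (along its y), 155 mm tall (z), 105 mm deep (x), about 197 g, standing on its short end, spine towards -x (the robot), pale page edges on top. Origin: centre of its underside. At the start it stands in the holder with the same letter.
- book_c: Loose clothbound blue book, 26 mm thick (along its y), 146 mm tall (z), 105 mm deep (x), about 219 g, standing on its short end, spine towards -x (the robot), pale page edges on top. Origin: centre of its underside. At the start it stands in the holder with the same letter.
- book_d: Loose clothbound blue book, 30 mm thick (along its y), 150 mm tall (z), 105 mm deep (x), about 260 g, standing on its short end, spine towards -x (the robot), pale page edges on top. Origin: centre of its underside. At the start it stands in the holder with the same letter.
- holder_a: Fixed single-book steel holder: base plate 105 x 56 mm, 4 mm thick, two upright cheeks 45 mm high, 50 mm apart inside (along y). Origin: centre of its underside, 10 mm above the table on a tray; axes as its book. The four stand in a row along y, 76 mm apart, letters in any order; book_a starts about centred here, its underside 4 mm above this origin.
- holder_b: Fixed single-book steel holder: base plate 105 x 56 mm, 4 mm thick, two upright cheeks 45 mm high, 50 mm apart inside (along y). Origin: centre of its underside, 10 mm above the table on a tray; axes as its book. The four stand in a row along y, 76 mm apart, letters in any order; book_b starts about centred here, its underside 4 mm above this origin.
- holder_c: Fixed single-book steel holder: base plate 105 x 56 mm, 4 mm thick, two upright cheeks 45 mm high, 50 mm apart inside (along y). Origin: centre of its underside, 10 mm above the table on a tray; axes as its book. The four stand in a row along y, 76 mm apart, letters in any order; book_c starts about centred here, its underside 4 mm above this origin.
- holder_d: Fixed single-book steel holder: base plate 105 x 56 mm, 4 mm thick, two upright cheeks 45 mm high, 50 mm apart inside (along y). Origin: centre of its underside, 10 mm above the table on a tray; axes as its book. The four stand in a row along y, 76 mm apart, letters in any order; book_d starts about centred here, its underside 4 mm above this origin.
- rack: Fixed wooden board, 120 (x) x 320 (y) x 14 mm, with 4 slots along y, each a grey felt strip between two dark wire hoops (50 mm apart inside, 90 mm long, 47 mm high). Slot middles at x = 0, y = +114, +38, -38, -114 mm; books stand on its top, 14 mm above the origin. Origin: centre of underside. x: away from the robot, y: to its left. It may be left or right of the holders.
- vase: Loose white ceramic bud vase, 100 mm tall, 60 mm across at its belly, a bystander standing beyond the middle of the table. Origin: centre of its underside.
Mind the look-alikes: they are no part of the job. What is shaped like the book_d but orange is not meant. What is shaped like the book_a but orange or turquoise is not meant.

How it is judged:
By the outcome, as a careful person would: the job done as asked, in the order asked, and still so for the second after the job is handed in, with the robot touching nothing.
It also fails if it takes over 107 s, if anything falls off the work surface, if the arm or the gripper's body presses on something with over 40 N, if the wrist force passes 120 N, or if a joint passes its speed limit or range.

## Working session

There is one attempt and no reset: what is moved stays moved. The work goes in short steps, Python scripts to look and compute and a shell command to move; the robot and the scene stay as the last step left them, time stands still between calls to the robot, and variables do not carry over. Pictures are saved under pics/ and viewed, at most 14 in all, crops included, and the job is handed in when it is done.

```bash
mkdir -p pics
python3 - <<'E'
from bench import ctrl, optics
import cv2,numpy as np
s=ctrl.observe();print({k:np.round(v,3).tolist() for k,v in s.items()}, ctrl.grasp_offset)
for n in ("scene","top"):
    p,d=optics.read_camera(n);cv2.imwrite(f"pics/{n}0.png",p[:,:,::-1]);np.save(f"pics/{n}0.npy",d)
    print(n,{k:np.round(v,3).tolist() for k,v in optics.calibration(n).items()},(d>0).mean())
E
```

```text
{'time': 0.0, 'joint_pos': [1.515, 0.386, 0.007, -0.001, -1.194, -0.259], 'qd': [0.0, 0.001, 0.001, 0.001, -0.001, 0.001], 'tau': [-0.001, -39.229, 18.841, 4.186, -0.005, -0.0], 'tool_pos': [0.193, 0.594, 0.23], 'orientation': [[0.951, -0.31, -0.001], [-0.31, -0.951, -0.002], [0.0, 0.002, -1.0]], 'ft_force': [-0.261, 0.257, 0.055], 'torque': [-0.025, -0.032, -0.028], 'grip_force': 0.0, 'width': 0.085} 0.0187
scene {'fx': 499.484, 'fy': 499.484, 'cx': 324.735, 'cy': 193.168, 'dist_coeffs': [-0.007, 0.0, 0.0, 0.0, 0.0], 'position': [1.256, -0.273, 0.921], 'orientation': [[0.328, -0.7, 0.634], [0.945, 0.238, -0.225], [0.007, 0.673, 0.74]]} 0.99576953125
top {'fx': 457.808, 'fy': 457.808, 'cx': 320.866, 'cy': 195.56, 'dist_coeffs': [-0.083, 0.0, 0.0, 0.0, 0.0], 'position': [0.394, -0.027, 1.167], 'orientation': [[-0.008, 0.994, -0.107], [-1.0, -0.008, -0.004], [-0.005, 0.107, 0.994]]} 0.99619140625
```

View pics/scene0.png

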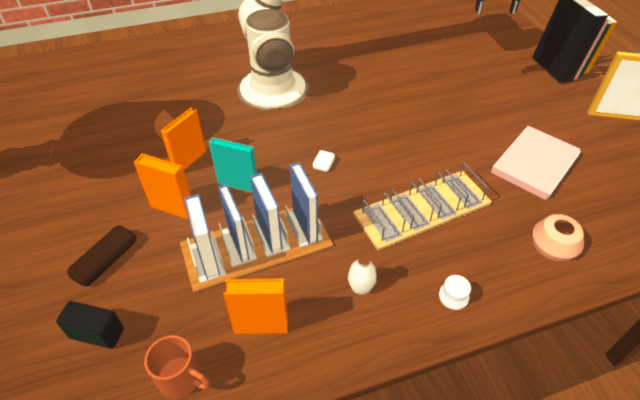

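View pics/top0.png

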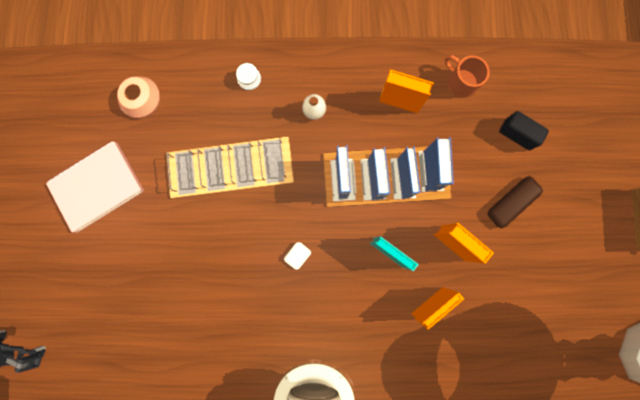

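The scene picture shows the books in holders (about 200-305, 170-275) and the rack beside them (355-490, 170-240). In the top picture the book tops are at columns 343, 379, 408 and 442 (row ~170), the rack spans 167-293, and the vase is at (314,107). Image right is the robot's right.

```bash
cat > h.py <<'E'
from bench import ctrl, optics
import cv2,numpy as np
def cloud(n,d,c=None):
    c=c or optics.calibration(n)
    K=np.array([[c['fx'],0,c['cx']],[0,c['fy'],c['cy']],[0,0,1]])
    v,u=np.mgrid[0:400,0:640]
    q=cv2.undistortPoints(np.stack([u,v],-1).reshape(-1,1,2).astype(float),K,np.array(c['dist_coeffs'])).reshape(400,640,2)
    P=np.stack([q[...,0]*d,-q[...,1]*d,-d],-1)
    return P@np.array(c['orientation']).T+np.array(c['position'])
def rect(pts):  # centre, size, angle (deg) of the x-axis-like side, in mm
    (c,s,a)=cv2.minAreaRect((pts[:,:2]*1000).astype(np.float32));return np.round(c,1),np.round(s,1),round(a,1)
E
python3 - <<'E'
from h import *
for n in ("top","scene"):
    p=cv2.imread(f"pics/{n}0.png")[:,:,::-1];d=np.load(f"pics/{n}0.npy");P=cloud(n,d)
    hsv=cv2.cvtColor(np.ascontiguousarray(p),cv2.COLOR_RGB2HSV)
    print(n)
    R=(P[...,0]>.3)&(P[...,0]<.7)&(P[...,1]>-.5)&(P[...,1]<.5)
    m=R&(P[...,2]>.135)&(P[...,2]<.19)&(hsv[...,1]<90)&(hsv[...,2]>100)
    k,l,st,_=cv2.connectedComponentsWithStats(m.astype(np.uint8))
    for i in range(1,k):
        if st[i,4]>60: q=P[l==i];print('book',st[i],rect(q),np.round(np.median(q[:,2]),4))
    y=R&(hsv[...,0]>15)&(hsv[...,0]<32)&(hsv[...,1]>70)&(hsv[...,2]>120)&(P[...,2]<.04)
    k,l,st,_=cv2.connectedComponentsWithStats(cv2.morphologyEx(y.astype(np.uint8),cv2.MORPH_CLOSE,np.ones((5,5))))
    for i in range(1,k):
        if st[i,4]>300: q=P[(l==i)&y];print('rack?',st[i],rect(q),np.median(q[:,2]))
    w=R&(P[...,2]>.05)&(P[...,2]<.11)&(hsv[...,1]<100)&(hsv[...,2]>120)
    k,l,st,_=cv2.connectedComponentsWithStats(w.astype(np.uint8))
    for i in range(1,k):
        if st[i,4]>100: print('white',st[i],rect(P[l==i]))
E
```

```text
top
book [436 137  17  48 602] (array([ 579.5, -301. ]), array([105.5,  29.7]), 0.5) 0.1606
book [337 145  14  49 494] (array([561.1, -73.5]), array([105.5,  22.4]), 3.7) 0.1655
book [372 147  18  49 567] (array([ 557.6, -158.2]), array([105.7,  26.5]), 5.0) 0.1566
book [406 147  15  47 375] (array([ 560.4, -231.1]), array([105.2,  18.9]), 5.9) 0.151
rack? [ 167  137  126   61 2820] (array([594.3, 214.8]), array([122.7, 324.3]), 6.4) 0.013950588285447707
scene
book [290 163  28  47 645] (array([562.5, -74.8]), array([106.4,  23.8]), 3.7) 0.1648
book [252 173  27  46 613] (array([ 558.7, -158.8]), array([108.3,  27.3]), 5.0) 0.1564
book [218 186  25  42 422] (array([ 560.4, -231.4]), array([107.5,  18.6]), 5.7) 0.1509
book [184 195  27  51 748] (array([ 579.6, -301.5]), array([107.1,  30. ]), 1.2) 0.1605
rack? [ 354  171  137   79 2784] (array([589.2, 218.5]), array([135.2, 333.8]), 6.8) 0.014315589516336047
rack? [182 239  41  49 325] (array([ 576.5, -335.6]), array([141.9,  61.9]), 21.6) 0.010594264125693198
white [301 206  16  30 184] (array([594.9, -73.5]), array([42.2, 21. ]), 3.3)
white [269 221  13  23 186] (array([ 606.9, -153.2]), array([23.5,  8.9]), 88.4)
white [237 232  11  20 132] (array([ 609. , -225.1]), array([ 9.2, 15.3]), 0.3)
white [198 248  20  22 274] (array([ 628.8, -300.5]), array([ 9.4, 30. ]), 1.8)
```

```bash
cat >> h.py <<'E'
def yaw(s): R=np.array(s['orientation']);return np.degrees(np.arctan2(R[1,0],R[0,0]))
def go(x,y,z,th):  # rotate first, then translate: deltas in tool axes
    s=ctrl.observe();p=np.array(s['tool_pos'])*1000;t=np.radians(th)
    T=np.array([[np.cos(t),np.sin(t),0],[np.sin(t),-np.cos(t),0],[0,0,-1]])
    R=np.array(s['orientation']);tilt=R.T@np.array([0,0,-1])
    print('t',round(s['time'],2),'TCP',np.round(p,1),'yaw',round(yaw(s),2),'tilt',np.round(np.degrees(tilt[:2]),2),'w',round(s['width'],4),'F',np.round(s['ft_force'],1),round(s['grip_force'],1))
    print('  turn tool z',round(yaw(s)-th,2),' then dp',np.round(T.T@(np.array([x,y,z])-p),1))
E
python3 - <<'E'
from h import *
p=cv2.imread("pics/top0.png");c=np.array([.594,.2148]);
for n in ("top","scene"):
    P=cloud(n,np.load(f"pics/{n}0.npy"))
    t=np.radians(6.4);q=(P[...,:2]-c)@np.array([[np.cos(t),-np.sin(t)],[np.sin(t),np.cos(t)]])
    m=(P[...,2]>.048)&(P[...,2]<.075)&(abs(q[...,0])<.1)&(abs(q[...,1])<.18)
    print(n,m.sum(),rect(P[m]), 'z',np.median(P[m][:,2]))
    b=(P[...,2]>.011)&(P[...,2]<.018)&(abs(q[...,0])<.09)&(abs(q[...,1])<.2)
    b=cv2.morphologyEx(b.astype(np.uint8),cv2.MORPH_OPEN,np.ones((2,2)))>0
    print(rect(P[b]))
    ys=q[m][:,1]*1000; h,e=np.histogram(ys,np.arange(-160,161,4)); print([(int(e[i]),int(h[i])) for i in range(80) if h[i]>2])
go(561.5,-74,300,3.7)
E
```

```text
top 515 (array([594.2, 213.2]), array([ 93.8, 285.2]), 6.9) z 0.06048576052076893
(array([574.6, 147.4]), array([444.3, 235.8]), 72.0)
[(-148, 3), (-144, 58), (-92, 43), (-88, 16), (-72, 36), (-68, 24), (-20, 4), (-16, 56), (-12, 4), (4, 29), (8, 36), (60, 53), (64, 14), (80, 13), (84, 55), (132, 4), (136, 52), (140, 11)]
scene 567 (array([594.8, 212.3]), array([ 96.2, 287.1]), 6.9) z 0.0604862855970979
(array([821.7, -21.4]), array([281.5, 962.7]), 43.7)
[(-148, 33), (-144, 40), (-92, 61), (-88, 11), (-72, 33), (-68, 39), (-20, 10), (-16, 54), (-12, 7), (4, 29), (8, 40), (56, 8), (60, 56), (64, 7), (80, 37), (84, 32), (132, 6), (136, 55), (140, 7)]
t 0.1 TCP [193.3 593.8 230.3] yaw -18.04 tilt [-0.01 -0.11] w 0.0852 F [0.3 0.1 0.3] 0.0
  turn tool z -21.74  then dp [324.3 690.2 -69.7]
```

```bash
python3 -m handwheel '{"dp":[[0,0,-23],[0,0,-23],[0,0,-23],[20,43,0],[20,43,0],[20,43,0],[20,43,0],[20,43,0],[20,43,0],[20,43,0],[20,43,0],[20,43,0],[20,43,0],[20,43,0],[20,43,0],[20,43,0],[20,43,0],[20,43,0],[20,43,0]],"delta_rot":[[0,0,-7.2],[0,0,-7.2],[0,0,-7.3],[0,0,0],[0,0,0],[0,0,0],[0,0,0],[0,0,0],[0,0,0],[0,0,0],[0,0,0],[0,0,0],[0,0,0],[0,0,0],[0,0,0],[0,0,0],[0,0,0],[0,0,0],[0,0,0]],"claw":[0.4,0.4,0.4,0.4,0.4,0.4,0.4,0.4,0.4,0.4,0.4,0.4,0.4,0.4,0.4,0.4,0.4,0.4,0.4]}' 25
python3 -c "
from h import *
go(561.5,-74,120,3.7)"
```

```text
time: 2.48
tool_pos: [0.5571, -0.0733, 0.2998]
orientation: [[0.998, 0.064, -0.001], [0.064, -0.998, 0.0], [-0.001, -0.0, -1.0]]
ft_force: [0.9, 0.5, 0.6]
width: 0.0514
grip_force: 0.0
t 2.48 TCP [557.1 -73.3 299.8] yaw 3.65 tilt [0.05 0.01] w 0.0514 F [0.9 0.5 0.6] 0.0
  turn tool z -0.05  then dp [  4.3   0.9 179.8]
```

```bash
python3 -m handwheel '{"dp":[[4,1,30],[0,0,30],[0,0,30],[0,0,30],[0,0,30],[0,0,20],[0,0,10],[0,0,0],[0,0,0],[0,0,0],[0,0,0],[0,0,0],[0,0,0]],"delta_rot":[[0,0,0],[0,0,0],[0,0,0],[0,0,0],[0,0,0],[0,0,0],[0,0,0],[0,0,0],[0,0,0],[0,0,0],[0,0,0],[0,0,0],[0,0,0]],"claw":[0.4,0.4,0.4,0.4,0.4,0.4,0.4,0.4,1,1,1,1,1]}' 30
python3 -c "
from h import *
go(561.5,-74,120,3.7)"
```

```text
time: 4.1
tool_pos: [0.5615, -0.0727, 0.1214]
orientation: [[0.998, 0.064, 0.002], [0.064, -0.998, -0.0], [0.002, 0.0, -1.0]]
ft_force: [-0.7, -0.3, 5.4]
width: 0.0213
grip_force: 32.7
t 4.1 TCP [561.5 -72.7 121.4] yaw 3.68 tilt [-0.11 -0.02] w 0.0213 F [-0.7 -0.3  5.4] 32.7
  turn tool z -0.02  then dp [-0.1  1.3  1.4]
```

```bash
python3 -m handwheel '{"dp":[[0,0,-5],[0,0,-10],[0,0,-20],[0,0,-30],[0,0,-30],[0,0,-25],[0,-20,0],[0,-30,0],[0,-30,0],[5,-30,0],[10,-30,0],[14,-20,0],[14,-10,0],[10,0,0],[5,0,0],[0,0,0],[0,0,0]],"delta_rot":[[0,0,0],[0,0,0],[0,0,0],[0,0,0],[0,0,0],[0,0,0],[0,0,-0.5],[0,0,-0.5],[0,0,-0.5],[0,0,-0.5],[0,0,-0.5],[0,0,-0.7],[0,0,0],[0,0,0],[0,0,0],[0,0,0],[0,0,0]],"claw":[1,1,1,1,1,1,1,1,1,1,1,1,1,1,1,1,1]}' 30
cat >> h.py <<'E'
def blue():  # held/standing books' top faces
    for n in ("top","scene"):
        p,d=optics.read_camera(n);cv2.imwrite(f"pics/last_{n}.png",p[:,:,::-1]);P=cloud(n,d);hsv=cv2.cvtColor(p,cv2.COLOR_RGB2HSV)
        m=(P[...,0]>.45)&(P[...,0]<.75)&(abs(P[...,1])<.45)&(P[...,2]>.06)&(P[...,2]<.4)&(hsv[...,0]>100)&(hsv[...,0]<130)&(hsv[...,1]>100)
        k,l,st,_=cv2.connectedComponentsWithStats(m.astype(np.uint8))
        for i in range(1,k):
            if st[i,4]>60: q=P[l==i];print(n,'blue',st[i].tolist(),rect(q),np.round(np.percentile(q[:,2],[1,99]),3))
        m=(P[...,0]>.45)&(P[...,0]<.75)&(abs(P[...,1])<.45)&(P[...,2]>.135)&(P[...,2]<.4)&(hsv[...,1]<90)&(hsv[...,2]>100)
        k,l,st,_=cv2.connectedComponentsWithStats(m.astype(np.uint8))
        for i in range(1,k):
            if st[i,4]>60: q=P[l==i];print(n,'pages',st[i].tolist(),rect(q),np.round(np.median(q[:,2]),4))
E
python3 -c "
from h import *
go(608.1,99.2,115,6.9);blue()"
```

```text
time: 6.22
tool_pos: [0.6033, 0.1024, 0.2404]
orientation: [[0.993, 0.119, -0.0], [0.119, -0.993, -0.0], [-0.0, 0.0, -1.0]]
ft_force: [0.3, 0.4, -2.5]
width: 0.0217
grip_force: 31.6
t 6.22 TCP [603.3 102.4 240.4] yaw 6.81 tilt [ 0.02 -0.  ] w 0.0217 F [ 0.3  0.4 -2.5] 31.6
  turn tool z -0.09  then dp [  4.3   3.8 125.4]
top blue [427, 141, 15, 43, 199] (array([ 577. , -287.6]), array([99.1,  2.8]), 1.6) [0.064 0.158]
top pages [272, 124, 15, 7, 82] (array([612.3,  51.9]), array([15.2, 24.7]), 1.3) 0.3412
top pages [437, 137, 16, 47, 586] (array([ 579.4, -301.3]), array([104.7,  29.5]), 1.2) 0.1606
top pages [252, 144, 17, 22, 242] (array([572.7,  96.1]), array([43.6, 29.2]), 13.6) 0.2848
top pages [373, 147, 17, 48, 525] (array([ 557.9, -158.2]), array([105.5,  26.3]), 5.1) 0.1569
top pages [406, 147, 15, 47, 365] (array([ 560.7, -231.6]), array([105.7,  18.9]), 6.6) 0.1511
scene pages [366, 107, 17, 23, 148] (array([590.7,  72.7]), array([28.1, 85. ]), 41.0) 0.3395
scene pages [371, 127, 44, 77, 1636] (array([611.3,  89.1]), array([105. ,  64.1]), 34.5) 0.2055
scene pages [251, 173, 28, 47, 622] (array([ 558.7, -159.2]), array([107.4,  27.1]), 4.5) 0.1565
scene pages [218, 186, 25, 43, 432] (array([ 561.4, -231.4]), array([106.7,  18.6]), 5.6) 0.151
scene pages [184, 195, 27, 51, 752] (array([ 579.6, -301.5]), array([108.1,  30. ]), 1.2) 0.1604
```

View pics/last_scene.png

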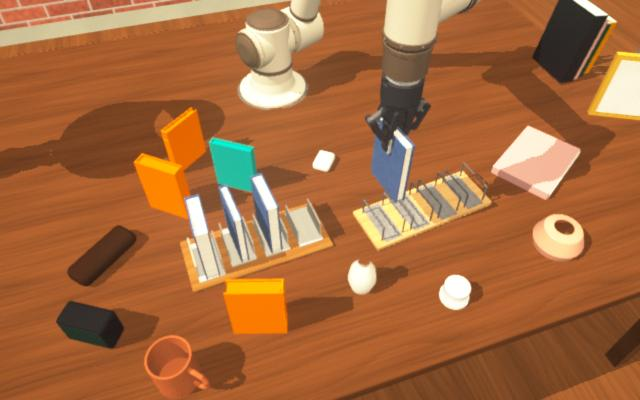

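The scene picture shows the book held upright at (395,165) over the rack's right slot; the vase (362,277) is undisturbed. I'll measure its pitch and offset in the tool frame.

```bash
cat >> h.py <<'E'
def held():  # held book in tool frame (mm): x offset, pitch, bottom, from the visible sides
    for n in ("scene","top"):
        s=ctrl.observe();p,d=optics.read_camera(n);P=cloud(n,d)
        R=np.array(s['orientation']);q=(P-np.array(s['tool_pos']))@R*1000
        m=(abs(q[...,1])<22)&(abs(q[...,0])<85)&(q[...,2]>2)&(q[...,2]<112)
        a=q[m]
        if len(a)<50: print(n,'few');continue
        c,sz,an=cv2.minAreaRect(a[:,[0,2]].astype(np.float32))
        print(n,len(a),'x,z rect',np.round(c,1),np.round(sz,1),round(an,1),'x 1-99%',np.round(np.percentile(a[:,0],[1,99]),1),'y',np.round(np.percentile(a[:,1],[1,50,99]),1),'zmax',np.round(np.percentile(a[:,2],99.5),1))
        l=np.percentile(a[:,0],50)
        for z in range(10,110,30):
            b=a[abs(a[:,2]-z)<4]
            if len(b)>5: print('   z',z,'x',np.round(np.percentile(b[:,0],[2,98]),1),'y',np.round(np.median(b[:,1]),1))
E
python3 -c "
from h import *
held()"
```

```text
scene 1357 x,z rect [-0.8 55. ] [105.9 109.7] 89.9 x 1-99% [-51.5  53. ] y [-9.5 11.5 13.7] zmax 106.1
   z 10 x [-50.4  52.9] y 11.2
   z 40 x [-50.5  53.1] y 11.5
   z 70 x [-50.9  52.5] y 11.5
   z 100 x [-49.7  53.4] y 11.7
top 205 x,z rect [-19.4  55.9] [107.7  69.2] 89.0 x 1-99% [-53.2  11.2] y [-10.2  10.7  11.3] zmax 107.1
   z 10 x [-52.9 -18.5] y 10.6
   z 40 x [-52.9  -3.2] y 10.5
   z 70 x [-52.8  10.3] y 10.9
   z 100 x [-53.1  10.5] y 10.6
```

```bash
python3 -m handwheel '{"dp":[[2,2,10],[2,2,20],[0,0,25],[0,0,25],[0,0,15],[0,0,10],[0,0,6],[0,0,3],[0,0,2],[0,0,1],[0,0,1],[0,0,0]],"delta_rot":[[0,0,-0.1],[0,0,0],[0,0,0],[0,0,0],[0,0,0],[0,0,0],[0,0,0],[0,0,0],[0,0,0],[0,0,0],[0,0,0],[0,0,0]],"claw":[1,1,1,1,1,1,1,1,1,1,1,1]}' 30
python3 -c "
from h import *
go(608.1,99.2,121.4,6.9)"
```

```text
time: 7.92
tool_pos: [0.6081, 0.0996, 0.1224]
orientation: [[0.993, 0.121, 0.0], [0.121, -0.993, 0.0], [0.0, -0.0, -1.0]]
ft_force: [-0.0, 0.3, -2.3]
width: 0.0214
grip_force: 31.6
t 7.92 TCP [608.1  99.6 122.4] yaw 6.96 tilt [-0.01  0.  ] w 0.0214 F [-0.   0.3 -2.3] 31.6
  turn tool z 0.06  then dp [-0.   0.4  1. ]
```

```bash
python3 -m handwheel '{"dp":[[0,0,0.7],[0,0,0.7],[0,0,0]],"delta_rot":[[0,0,0],[0,0,0],[0,0,0]],"claw":[1,1,1]}' 30
```

```text
time: 8.3
tool_pos: [0.6081, 0.0996, 0.1215]
orientation: [[0.993, 0.121, 0.0], [0.121, -0.993, -0.0], [0.0, 0.0, -1.0]]
ft_force: [-1.3, -0.0, 0.3]
width: 0.0218
grip_force: 31.9
```

```bash
python3 -m handwheel '{"dp":[[0,0,0],[0,0,0],[0,0,0],[0,0,0],[0,0,-10],[0,0,-20],[0,0,-30],[0,0,-30],[0,0,-10],[0,0,0]],"delta_rot":[[0,0,0],[0,0,0],[0,0,0],[0,0,0],[0,0,0],[0,0,0],[0,0,0],[0,0,0],[0,0,0],[0,0,0]],"claw":[0.7,0.65,0.6,0.55,0.5,0.5,0.45,0.4,0.4,0.4]}' 30
python3 -c "
from h import *
go(558.2,-158.6,111,5.0);blue()"
```

```text
time: 9.55
tool_pos: [0.6081, 0.0997, 0.2214]
orientation: [[0.993, 0.121, 0.001], [0.121, -0.993, 0.001], [0.001, -0.001, -1.0]]
ft_force: [-0.4, 0.0, 0.3]
width: 0.0512
grip_force: 0.0
t 9.55 TCP [608.1  99.7 221.4] yaw 6.96 tilt [-0.06  0.04] w 0.0512 F [-0.4  0.   0.3] 0.0
  turn tool z 1.96  then dp [-72.2 253.  110.4]
top blue [427, 141, 12, 36, 210] (array([ 586.2, -286.9]), array([82.5,  2.3]), 1.3) [0.063 0.156]
top pages [274, 124, 17, 6, 85] (array([616.6,  48. ]), array([14.5, 29.8]), 4.8) 0.3291
top pages [436, 137, 17, 47, 589] (array([ 579.8, -301.1]), array([106.1,  30.1]), 1.8) 0.1607
top pages [261, 142, 14, 32, 322] (array([589.6,  93.3]), array([67.5, 31. ]), 9.1) 0.1658
top pages [373, 147, 17, 48, 525] (array([ 557.6, -158.4]), array([105.1,  26.4]), 4.9) 0.1568
top pages [406, 147, 15, 47, 363] (array([ 560.9, -231.4]), array([106.1,  18.5]), 5.9) 0.1513
scene pages [383, 87, 35, 11, 98] (array([624. ,  86.9]), array([60.8, 25.5]), 53.5) 0.3969
scene pages [364, 118, 18, 13, 90] (array([613. ,  47.8]), array([16.6, 31.5]), 5.0) 0.3281
scene pages [370, 150, 36, 55, 757] (array([609.4,  86. ]), array([108.6,  49.1]), 7.6) 0.1647
scene pages [251, 173, 28, 46, 616] (array([ 559.5, -158.9]), array([106.5,  27. ]), 4.7) 0.1564
scene pages [218, 186, 25, 43, 433] (array([ 561.5, -231.5]), array([105.9,  18.3]), 5.5) 0.1508
scene pages [184, 195, 27, 51, 748] (array([ 579.7, -301.5]), array([108.3,  30. ]), 1.2) 0.1606
```

```bash
python3 -m handwheel '{"dp":[[0,15,0],[-12,40,0],[-15,45,0],[-15,45,0],[-15,45,0],[-15,43,0],[0,20,0],[0,0,20],[0,0,30],[0,0,30],[0,0,18],[0,0,9],[0,0,3],[0,0,0]],"delta_rot":[[0,0,1],[0,0,1],[0,0,0],[0,0,0],[0,0,0],[0,0,0],[0,0,0],[0,0,0],[0,0,0],[0,0,0],[0,0,0],[0,0,0],[0,0,0],[0,0,0]],"claw":[0.4,0.4,0.4,0.4,0.4,0.4,0.4,0.4,0.4,0.4,0.4,0.4,0.4,0.4]}' 30
python3 -c "
from h import *
go(558.4,-158.6,111,5.0)"
```

```text
time: 11.4
tool_pos: [0.5599, -0.1588, 0.1113]
orientation: [[0.996, 0.087, 0.001], [0.087, -0.996, -0.0], [0.001, 0.0, -1.0]]
ft_force: [-0.6, 0.2, -0.2]
width: 0.0509
grip_force: 0.0
t 11.4 TCP [ 559.9 -158.8  111.3] yaw 4.97 tilt [-0.05 -0.01] w 0.0509 F [-0.6  0.2 -0.2] 0.0
  turn tool z -0.03  then dp [-1.5 -0.3  0.3]
```

```bash
python3 -m handwheel '{"dp":[[-1.5,0,0],[0,0,0],[0,0,0],[0,0,0],[0,0,0],[0,0,-5],[0,0,-10],[0,0,-20],[0,0,-35],[0,0,-40],[0,0,-40],[0,0,-25],[0,0,-10],[0,0,0]],"delta_rot":[[0,0,0],[0,0,0],[0,0,0],[0,0,0],[0,0,0],[0,0,0],[0,0,0],[0,0,0],[0,0,0],[0,0,0],[0,0,0],[0,0,0],[0,0,0],[0,0,0]],"claw":[0.4,1,1,1,1,1,1,1,1,1,1,1,1,1]}' 30
python3 -c "
from h import *
go(599.0,174.7,290,6.9)"
```

```text
time: 13.15
tool_pos: [0.5578, -0.1588, 0.2958]
orientation: [[0.996, 0.086, 0.0], [0.086, -0.996, 0.0], [0.0, -0.0, -1.0]]
ft_force: [-0.2, 0.4, -2.3]
width: 0.0255
grip_force: 29.9
t 13.15 TCP [ 557.8 -158.8  295.8] yaw 4.95 tilt [-0.01  0.03] w 0.0255 F [-0.2  0.4 -2.3] 29.9
  turn tool z -1.95  then dp [  81.  -326.1    5.8]
```

```bash
python3 -m handwheel '{"dp":[[0,-15,0],[5,-30,0],[10,-40,0],[10,-40,0],[12,-40,0],[12,-40,0],[12,-40,0],[10,-40,0],[8,-25,0],[2,-12,0],[0,-4,0],[0,0,0],[0,0,0]],"delta_rot":[[0,0,-0.5],[0,0,-0.5],[0,0,-0.5],[0,0,-0.5],[0,0,0],[0,0,0],[0,0,0],[0,0,0],[0,0,0],[0,0,0],[0,0,0],[0,0,0],[0,0,0]],"claw":[1,1,1,1,1,1,1,1,1,1,1,1,1]}' 30
python3 -c "
from h import *
go(599.0,174.7,112.5,6.9);held()"
```

```text
time: 14.78
tool_pos: [0.6012, 0.1734, 0.2962]
orientation: [[0.993, 0.12, 0.0], [0.12, -0.993, -0.0], [0.0, 0.0, -1.0]]
ft_force: [0.3, 0.1, -1.9]
width: 0.0258
grip_force: 30.1
t 14.78 TCP [601.2 173.4 296.2] yaw 6.89 tilt [-0.01 -0.  ] w 0.0258 F [ 0.3  0.1 -1.9] 30.1
  turn tool z -0.01  then dp [ -2.   -1.6 183.7]
scene 1545 x,z rect [ 0.2 51.6] [108.   99.1] 0.1 x 1-99% [-51.4  52.7] y [-11.8  12.8  15.2] zmax 97.1
   z 10 x [-48.8  52.3] y 12.8
   z 40 x [-50.2  52.5] y 13.1
   z 70 x [-49.2  52.1] y 12.7
   z 100 x [-42.7  51.6] y 12.1
top 345 x,z rect [-1.8 50.4] [103.6  95.9] 0.3 x 1-99% [-53.5  20.9] y [-11.2  13.7  14.6] zmax 97.6
   z 10 x [-53.3  -9.3] y 13.8
   z 40 x [-53.1   2.7] y 13.8
   z 70 x [-53.6   4.1] y 13.7
   z 100 x [-52.2  13.2] y 13.7
```

```bash
python3 -m handwheel '{"dp":[[-1,-1,10],[-1,-0.6,25],[0,0,40],[0,0,40],[0,0,30],[0,0,18],[0,0,10],[0,0,5],[0,0,3],[0,0,2],[0,0,1],[0,0,0.7],[0,0,0]],"delta_rot":[[0,0,0],[0,0,0],[0,0,0],[0,0,0],[0,0,0],[0,0,0],[0,0,0],[0,0,0],[0,0,0],[0,0,0],[0,0,0],[0,0,0],[0,0,0]],"claw":[1,1,1,1,1,1,1,1,1,1,1,1,1]}' 30
python3 -c "
from h import *
go(599.0,174.7,111.3,6.9)"
```

```text
time: 16.5
tool_pos: [0.5992, 0.1759, 0.1115]
orientation: [[0.993, 0.121, 0.001], [0.121, -0.993, 0.0], [0.001, -0.0, -1.0]]
ft_force: [-0.2, -0.3, -0.9]
width: 0.0252
grip_force: 30.2
t 16.5 TCP [599.2 175.9 111.5] yaw 6.97 tilt [-0.03  0.01] w 0.0252 F [-0.2 -0.3 -0.9] 30.2
  turn tool z 0.07  then dp [-0.3  1.1  0.2]
```

```bash
python3 -m handwheel '{"dp":[[0,0,0.6],[0,0,0],[0,0,0],[0,0,0],[0,0,0],[0,0,0],[0,0,-10],[0,0,-20],[0,0,-30],[0,0,-30],[0,0,-10],[0,0,0]],"delta_rot":[[0,0,0],[0,0,0],[0,0,0],[0,0,0],[0,0,0],[0,0,0],[0,0,0],[0,0,0],[0,0,0],[0,0,0],[0,0,0],[0,0,0]],"claw":[1,1,0.65,0.6,0.55,0.5,0.45,0.45,0.45,0.45,0.45,0.45]}' 30
python3 -c "
from h import *
go(560.9,-231.4,105,5.8);blue()"
```

```text
time: 18.0
tool_pos: [0.5991, 0.1759, 0.2111]
orientation: [[0.993, 0.121, 0.001], [0.121, -0.993, 0.001], [0.001, -0.001, -1.0]]
ft_force: [0.0, 0.3, -1.0]
width: 0.0465
grip_force: 0.0
t 18.0 TCP [599.1 175.9 211.1] yaw 6.96 tilt [-0.06  0.05] w 0.0465 F [ 0.   0.3 -1. ] 0.0
  turn tool z 1.16  then dp [-79.1 401.3 106.1]
top blue [427, 140, 12, 39, 187] (array([ 584.4, -287.1]), array([86.8,  2.6]), 1.7) [0.063 0.156]
top pages [259, 125, 15, 49, 485] (array([608.2,  98.8]), array([105.9,  22.8]), 5.5) 0.1657
top pages [234, 130, 17, 7, 84] (array([607.8, 124.2]), array([14.5, 28.2]), 9.5) 0.3176
top pages [436, 137, 17, 47, 589] (array([ 580.1, -301.3]), array([105.6,  30.2]), 0.9) 0.1606
top pages [406, 147, 15, 47, 366] (array([ 560.5, -231.8]), array([105.1,  19.1]), 5.9) 0.1512
top pages [225, 148, 18, 31, 380] (array([580.8, 166.7]), array([68.2, 39. ]), 6.9) 0.1569
scene pages [419, 79, 34, 13, 150] (array([618.8, 160.9]), array([60.1, 29.9]), 54.6) 0.3883
scene pages [399, 111, 17, 13, 88] (array([605.4, 123.6]), array([29.8, 17. ]), 81.0) 0.3167
scene pages [400, 142, 38, 52, 575] (array([600.1, 164.1]), array([108.3,  50. ]), 7.8) 0.157
scene pages [370, 159, 36, 47, 672] (array([607.9,  97.9]), array([110.1,  24.9]), 6.6) 0.1646
scene pages [218, 186, 25, 43, 429] (array([ 560.6, -231.5]), array([109.1,  18.2]), 5.7) 0.1508
scene pages [184, 195, 27, 51, 751] (array([ 579.8, -301.5]), array([107.2,  30.1]), 1.2) 0.1604
```

```bash
python3 -m handwheel '{"dp":[[0,15,0],[-10,40,0],[-10,50,0],[-12,50,0],[-12,50,0],[-12,50,0],[-12,50,0],[-11,50,0],[0,30,0],[0,16,0],[0,0,20],[0,0,30],[0,0,30],[0,0,16],[0,0,7],[0,0,3],[0,0,0]],"delta_rot":[[0,0,0.6],[0,0,0.6],[0,0,0],[0,0,0],[0,0,0],[0,0,0],[0,0,0],[0,0,0],[0,0,0],[0,0,0],[0,0,0],[0,0,0],[0,0,0],[0,0,0],[0,0,0],[0,0,0],[0,0,0]],"claw":[0.45,0.45,0.45,0.45,0.45,0.45,0.45,0.45,0.45,0.45,0.45,0.45,0.45,0.45,0.45,0.45,0.45]}' 30
python3 -c "
from h import *
go(560.9,-231.4,105,5.8)"
```

```text
time: 20.23
tool_pos: [0.5619, -0.2312, 0.1053]
orientation: [[0.995, 0.101, 0.001], [0.101, -0.995, -0.0], [0.001, 0.0, -1.0]]
ft_force: [-0.6, 0.4, 0.0]
width: 0.047
grip_force: 0.0
t 20.23 TCP [ 561.9 -231.2  105.3] yaw 5.78 tilt [-0.07 -0.03] w 0.047 F [-0.6  0.4  0. ] 0.0
  turn tool z -0.02  then dp [-1.   0.1  0.3]
```

```bash
python3 -m handwheel '{"dp":[[-1,0,0],[0,0,0],[0,0,0],[0,0,0],[0,0,0],[0,0,0],[0,0,-5],[0,0,-10],[0,0,-20],[0,0,-35],[0,0,-40],[0,0,-40],[0,0,-25],[0,0,-10],[0,0,0]],"delta_rot":[[0,0,0],[0,0,0],[0,0,0],[0,0,0],[0,0,0],[0,0,0],[0,0,0],[0,0,0],[0,0,0],[0,0,0],[0,0,0],[0,0,0],[0,0,0],[0,0,0],[0,0,0]],"claw":[0.45,1,1,1,1,1,1,1,1,1,1,1,1,1,1]}' 30
python3 -c "
from h import *
go(589.8,250.1,290,6.9)"
```

```text
time: 22.1
tool_pos: [0.5603, -0.2311, 0.2896]
orientation: [[0.995, 0.1, 0.0], [0.1, -0.995, 0.0], [0.0, -0.0, -1.0]]
ft_force: [0.8, 0.5, -1.2]
width: 0.0175
grip_force: 29.7
t 22.1 TCP [ 560.3 -231.1  289.6] yaw 5.75 tilt [-0.02  0.02] w 0.0175 F [ 0.8  0.5 -1.2] 29.7
  turn tool z -1.15  then dp [ 8.710e+01 -4.742e+02 -4.000e-01]
```

```bash
python3 -m handwheel '{"dp":[[0,-15,0],[5,-30,0],[8,-45,0],[10,-50,0],[10,-50,0],[10,-50,0],[10,-50,0],[10,-50,0],[10,-50,0],[8,-40,0],[6,-25,0],[0,-15,0],[0,-4,0],[0,0,0],[0,0,0]],"delta_rot":[[0,0,-0.4],[0,0,-0.4],[0,0,-0.4],[0,0,0],[0,0,0],[0,0,0],[0,0,0],[0,0,0],[0,0,0],[0,0,0],[0,0,0],[0,0,0],[0,0,0],[0,0,0],[0,0,0]],"claw":[1,1,1,1,1,1,1,1,1,1,1,1,1,1,1]}' 30
python3 -c "
from h import *
go(589.8,250.1,105.3,6.9);held()"
```

```text
time: 23.98
tool_pos: [0.5905, 0.2487, 0.29]
orientation: [[0.993, 0.12, 0.0], [0.12, -0.993, 0.0], [0.0, -0.0, -1.0]]
ft_force: [-0.8, 0.8, -1.3]
width: 0.0179
grip_force: 29.7
t 23.98 TCP [590.5 248.7 290. ] yaw 6.89 tilt [-0.01  0.  ] w 0.0179 F [-0.8  0.8 -1.3] 29.7
  turn tool z -0.01  then dp [ -0.5  -1.5 184.7]
scene 1409 x,z rect [-0.2 46.5] [109.2  88.9] 0.1 x 1-99% [-51.9  52.9] y [-7.9  8.9 11.5] zmax 90.4
   z 10 x [-50.7  52.2] y 8.9
   z 40 x [-50.9  52.4] y 8.8
   z 70 x [-49.3  51.9] y 8.9
top 421 x,z rect [-1.7 47.3] [104.   89.9] 0.9 x 1-99% [-53.2  49.4] y [-8.5  8.6 10.3] zmax 91.6
   z 10 x [-53.2  49.7] y 8.6
   z 40 x [-52.8  20.7] y 8.6
   z 70 x [-52.9  13. ] y 8.6
```

```bash
python3 -m handwheel '{"dp":[[-0.5,-1,10],[0,-0.3,25],[0,0,40],[0,0,40],[0,0,30],[0,0,18],[0,0,10],[0,0,5],[0,0,3],[0,0,2],[0,0,1],[0,0,0.7],[0,0,0.6],[0,0,0]],"delta_rot":[[0,0,0],[0,0,0],[0,0,0],[0,0,0],[0,0,0],[0,0,0],[0,0,0],[0,0,0],[0,0,0],[0,0,0],[0,0,0],[0,0,0],[0,0,0],[0,0,0]],"claw":[1,1,1,1,1,1,1,1,1,1,1,1,1,1]}' 30
python3 -c "
from h import *
go(589.8,250.1,104.8,6.9)"
```

```text
time: 25.82
tool_pos: [0.5899, 0.2511, 0.1051]
orientation: [[0.993, 0.122, 0.001], [0.122, -0.993, 0.0], [0.001, -0.0, -1.0]]
ft_force: [-1.6, 0.4, 2.1]
width: 0.0174
grip_force: 30.2
t 25.82 TCP [589.9 251.1 105.1] yaw 6.98 tilt [-0.05  0.01] w 0.0174 F [-1.6  0.4  2.1] 30.2
  turn tool z 0.08  then dp [-0.3  1.   0.3]
```

```bash
python3 -m handwheel '{"dp":[[0,0,0],[0,0,0],[0,0,0],[0,0,0],[0,0,0],[0,0,-10],[0,0,-20],[0,0,-30],[0,0,-35],[0,0,-15],[0,0,0]],"delta_rot":[[0,0,0],[0,0,0],[0,0,0],[0,0,0],[0,0,0],[0,0,0],[0,0,0],[0,0,0],[0,0,0],[0,0,0],[0,0,0]],"claw":[0.75,0.7,0.65,0.6,0.55,0.5,0.5,0.45,0.4,0.4,0.4]}' 30
python3 -c "
from h import *
go(579.8,-301.3,115,1.1);blue()"
```

```text
time: 27.2
tool_pos: [0.59, 0.2513, 0.2155]
orientation: [[0.993, 0.121, 0.002], [0.121, -0.993, 0.002], [0.002, -0.001, -1.0]]
ft_force: [0.7, -0.3, 0.6]
width: 0.0515
grip_force: 0.0
t 27.2 TCP [590.  251.3 215.5] yaw 6.96 tilt [-0.12  0.08] w 0.0515 F [ 0.7 -0.3  0.6] 0.0
  turn tool z 5.86  then dp [-20.8 552.3 100.5]
top blue [427, 141, 12, 37, 189] (array([ 584.8, -286.9]), array([83.8,  2.6]), 1.4) [0.061 0.155]
top pages [259, 125, 15, 50, 487] (array([607.8,  99. ]), array([106. ,  23.2]), 5.6) 0.1658
top pages [224, 131, 19, 48, 580] (array([598.4, 174.6]), array([105.1,  27.2]), 7.0) 0.1565
top pages [194, 135, 18, 7, 88] (array([598.1, 199.3]), array([15.2, 30.8]), 5.7) 0.323
top pages [436, 138, 17, 46, 590] (array([ 580. , -301.3]), array([106.1,  29.6]), 1.3) 0.1607
top pages [195, 152, 13, 31, 288] (array([572.9, 237.2]), array([69.6, 42.5]), 6.1) 0.1512
scene pages [453, 67, 34, 12, 128] (array([604., 237.]), array([61.7, 27. ]), 46.2) 0.3917
scene pages [431, 99, 18, 13, 89] (array([593.3, 198.5]), array([18.8, 33.4]), 4.5) 0.3219
scene pages [429, 144, 36, 38, 355] (array([589.6, 251.3]), array([107. ,  22.6]), 6.1) 0.1513
scene pages [400, 151, 38, 43, 524] (array([600.1, 174.5]), array([109.1,  29.8]), 6.0) 0.1567
scene pages [370, 159, 36, 47, 666] (array([608.5,  98.4]), array([105.8,  26. ]), 6.8) 0.1644
scene pages [184, 195, 27, 51, 749] (array([ 579. , -301.5]), array([109.,  30.]), 1.2) 0.1606
```

```bash
python3 -m handwheel '{"dp":[[0,15,0],[0,40,0],[-3,50,0],[-3,50,0],[-3,50,0],[-3,50,0],[-3,50,0],[-3,50,0],[-3,50,0],[0,50,0],[0,45,0],[0,30,0],[0,12,0],[0,0,0]],"delta_rot":[[0,0,2.9],[0,0,3],[0,0,0],[0,0,0],[0,0,0],[0,0,0],[0,0,0],[0,0,0],[0,0,0],[0,0,0],[0,0,0],[0,0,0],[0,0,0],[0,0,0]],"claw":[0.4,0.4,0.4,0.4,0.4,0.4,0.4,0.4,0.4,0.4,0.4,0.4,0.4,0.4]}' 30
python3 -c "
from h import *
go(579.8,-301.3,115,1.2)"
```

```text
time: 29.05
tool_pos: [0.5817, -0.2916, 0.2134]
orientation: [[1.0, 0.016, -0.002], [0.016, -1.0, 0.001], [-0.002, -0.001, -1.0]]
ft_force: [0.3, -1.2, 0.5]
width: 0.0512
grip_force: 0.0
t 29.05 TCP [ 581.7 -291.6  213.4] yaw 0.94 tilt [0.09 0.04] w 0.0512 F [ 0.3 -1.2  0.5] 0.0
  turn tool z -0.26  then dp [-2.1  9.6 98.4]
```

```bash
python3 -m handwheel '{"dp":[[-2,9,0],[0,0,15],[0,0,30],[0,0,30],[0,0,15],[0,0,7],[0,0,2],[0,0,0],[0,0,0]],"delta_rot":[[0,0,-0.2],[0,0,0],[0,0,0],[0,0,0],[0,0,0],[0,0,0],[0,0,0],[0,0,0],[0,0,0]],"claw":[0.4,0.4,0.4,0.4,0.4,0.4,0.4,0.4,0.4]}' 30
python3 -c "
from h import *
go(579.8,-301.3,115,1.2)"
```

```text
time: 30.18
tool_pos: [0.5811, -0.3003, 0.1163]
orientation: [[1.0, 0.022, 0.002], [0.022, -1.0, -0.001], [0.002, 0.001, -1.0]]
ft_force: [-0.2, 0.5, 0.1]
width: 0.0515
grip_force: 0.0
t 30.18 TCP [ 581.1 -300.3  116.3] yaw 1.26 tilt [-0.09 -0.03] w 0.0515 F [-0.2  0.5  0.1] 0.0
  turn tool z 0.06  then dp [-1.3  1.   1.3]
```

```bash
python3 -m handwheel '{"dp":[[-1.2,1,1],[0,0,0],[0,0,0],[0,0,0],[0,0,0],[0,0,-5],[0,0,-10],[0,0,-20],[0,0,-35],[0,0,-40],[0,0,-40],[0,0,-25],[0,0,-10],[0,0,0]],"delta_rot":[[0,0,0],[0,0,0],[0,0,0],[0,0,0],[0,0,0],[0,0,0],[0,0,0],[0,0,0],[0,0,0],[0,0,0],[0,0,0],[0,0,0],[0,0,0],[0,0,0]],"claw":[0.4,1,1,1,1,1,1,1,1,1,1,1,1,1]}' 35
python3 -c "
from h import *
go(580.7,325.6,300,6.9)"
```

```text
time: 31.92
tool_pos: [0.5794, -0.301, 0.2994]
orientation: [[1.0, 0.022, 0.0], [0.022, -1.0, 0.0], [0.0, -0.0, -1.0]]
ft_force: [0.3, 0.4, -2.5]
width: 0.03
grip_force: 35.1
t 31.93 TCP [ 579.4 -301.   299.4] yaw 1.26 tilt [-0.03  0.02] w 0.03 F [ 0.3  0.4 -2.5] 35.1
  turn tool z -5.64  then dp [ 7.660e+01 -6.219e+02 -6.000e-01]
```

```bash
python3 -m handwheel '{"dp":[[0,-15,0],[5,-30,0],[7,-45,0],[7,-50,0],[7,-50,0],[7,-50,0],[7,-50,0],[7,-50,0],[7,-50,0],[6,-50,0],[6,-50,0],[6,-45,0],[5,-40,0],[0,-25,0],[0,-14,0],[0,-5,0],[0,0,0],[0,0,0]],"delta_rot":[[0,0,-1.5],[0,0,-2],[0,0,-2.1],[0,0,0],[0,0,0],[0,0,0],[0,0,0],[0,0,0],[0,0,0],[0,0,0],[0,0,0],[0,0,0],[0,0,0],[0,0,0],[0,0,0],[0,0,0],[0,0,0],[0,0,0]],"claw":[1,1,1,1,1,1,1,1,1,1,1,1,1,1,1,1,1,1]}' 35
python3 -c "
from h import *
go(580.7,325.6,115.3,6.9);held()"
```

```text
time: 34.17
tool_pos: [0.5874, 0.3214, 0.2996]
orientation: [[0.993, 0.118, 0.0], [0.118, -0.993, -0.0], [0.0, 0.0, -1.0]]
ft_force: [0.5, -0.4, -3.3]
width: 0.0294
grip_force: 35.2
t 34.17 TCP [587.4 321.4 299.6] yaw 6.79 tilt [-0.01 -0.  ] w 0.0294 F [ 0.5 -0.4 -3.3] 35.2
  turn tool z -0.11  then dp [ -6.1  -5.  184.3]
scene 1791 x,z rect [ 0.1 51.8] [108.8  99.5] 0.0 x 1-99% [-51.4  53.1] y [-14.5  14.7  17.5] zmax 100.1
   z 10 x [-50.1  52.3] y 14.8
   z 40 x [-48.5  52.4] y 14.8
   z 70 x [-48.9  51.9] y 14.7
   z 100 x [-48.4  51.5] y 14.4
top 723 x,z rect [-0.6 52.8] [105.3 100.5] 0.3 x 1-99% [-52.9  50.5] y [-12.6  14.9  16.5] zmax 100.1
   z 10 x [-52.9  50.1] y 14.6
   z 40 x [-52.8   9.2] y 14.7
   z 70 x [-52.9  50. ] y 15.0
   z 100 x [-52.4  49.3] y 15.0
```

```bash
python3 -m handwheel '{"dp":[[-3,-2.2,10],[-3,-2.2,25],[0,0,40],[0,0,40],[0,0,30],[0,0,18],[0,0,10],[0,0,5],[0,0,3],[0,0,2],[0,0,1],[0,0,0.5],[0,0,0]],"delta_rot":[[0,0,-0.1],[0,0,0],[0,0,0],[0,0,0],[0,0,0],[0,0,0],[0,0,0],[0,0,0],[0,0,0],[0,0,0],[0,0,0],[0,0,0],[0,0,0]],"claw":[1,1,1,1,1,1,1,1,1,1,1,1,1]}' 35
python3 -c "
from h import *
go(580.7,325.6,115,6.9)"
```

```text
time: 35.9
tool_pos: [0.5808, 0.3261, 0.1149]
orientation: [[0.993, 0.121, 0.0], [0.121, -0.993, 0.0], [0.0, -0.0, -1.0]]
ft_force: [0.2, 0.8, -1.3]
width: 0.0295
grip_force: 35.1
t 35.9 TCP [580.8 326.1 114.9] yaw 6.97 tilt [-0.01  0.01] w 0.0295 F [ 0.2  0.8 -1.3] 35.1
  turn tool z 0.07  then dp [-0.1  0.5 -0.1]
```

Partly seated; 0.6 mm more, then release and back well away.

```bash
python3 -m handwheel '{"dp":[[0,0,0.6],[0,0,0],[0,0,0],[0,0,0],[0,0,0],[0,0,0],[0,0,-10],[0,0,-20],[0,0,-30],[0,0,-35],[0,0,-35],[-40,-20,-10],[-50,-30,0],[-50,-30,0],[-40,-40,0],[0,-50,0],[0,0,0]],"delta_rot":[[0,0,0],[0,0,0],[0,0,0],[0,0,0],[0,0,0],[0,0,0],[0,0,0],[0,0,0],[0,0,0],[0,0,0],[0,0,0],[0,0,0],[0,0,0],[0,0,0],[0,0,0],[0,0,0],[0,0,0]],"claw":[1,1,0.6,0.55,0.5,0.45,0.45,0.45,0.45,0.45,0.45,0.45,0.45,0.45,0.45,0.45,0.45]}' 35
python3 - <<'E'
from h import *
blue()
t=np.radians(6.9);R=np.array([[np.cos(t),-np.sin(t)],[np.sin(t),np.cos(t)]])
for n in ("top","scene"):
    p,d=optics.read_camera(n);P=cloud(n,d);q=(P[...,:2]-[.5944,.2124])@R
    m=(P[...,2]>.052)&(P[...,2]<.066)&(abs(q[...,0])<.06)&(abs(q[...,1])<.165)
    h,e=np.histogram(q[m][:,1]*1000,np.arange(-160,161,4));print([(int(e[i]),int(h[i])) for i in range(80) if h[i]>2])
E
```

```text
time: 38.02
tool_pos: [0.3803, 0.4758, 0.2545]
orientation: [[0.992, 0.125, 0.001], [0.125, -0.992, 0.001], [0.001, -0.001, -1.0]]
ft_force: [0.3, -0.8, -0.4]
width: 0.0469
grip_force: 0.0
top pages [259, 125, 16, 50, 503] (array([607.9,  98.8]), array([106.2,  23. ]), 5.5) 0.1655
top pages [224, 131, 19, 48, 615] (array([598.3, 174.6]), array([106.3,  27.5]), 7.5) 0.1564
top pages [193, 136, 15, 47, 454] (array([588.8, 250.6]), array([104.1,  19.8]), 7.5) 0.1508
top pages [157, 139, 22, 49, 792] (array([580. , 325.3]), array([105.3,  33.1]), 7.1) 0.1602
scene pages [454, 131, 42, 41, 831] (array([581.6, 325.2]), array([107.4,  35.5]), 7.8) 0.1595
scene pages [429, 144, 36, 38, 330] (array([589.3, 251.2]), array([107.8,  22.1]), 7.5) 0.1513
scene pages [400, 151, 38, 43, 483] (array([598.7, 175.1]), array([108.4,  28.1]), 6.9) 0.1566
scene pages [370, 159, 36, 47, 582] (array([607.9,  97.9]), array([109.3,  25.8]), 7.7) 0.165
[(-144, 27), (-140, 35), (-128, 21), (-92, 11), (-88, 46), (-84, 4), (-68, 56), (-64, 3), (-52, 37), (-12, 4), (8, 56), (12, 7), (28, 51), (64, 4), (84, 37), (88, 27), (96, 26), (100, 39)]
[(-144, 56), (-140, 13), (-128, 111), (-124, 3), (-120, 6), (-116, 6), (-112, 7), (-108, 11), (-92, 4), (-88, 9), (-68, 24), (-64, 7), (-52, 76), (-48, 4), (-44, 4), (-40, 6), (-36, 4), (-32, 8), (-28, 6), (-12, 6), (8, 21), (12, 3), (24, 6), (28, 68), (36, 3), (40, 8), (44, 9), (60, 3), (64, 7), (84, 19), (88, 4), (96, 50), (100, 22), (108, 4), (112, 5), (116, 4), (120, 6), (124, 12), (136, 4), (140, 3)]
```

View pics/last_scene.png

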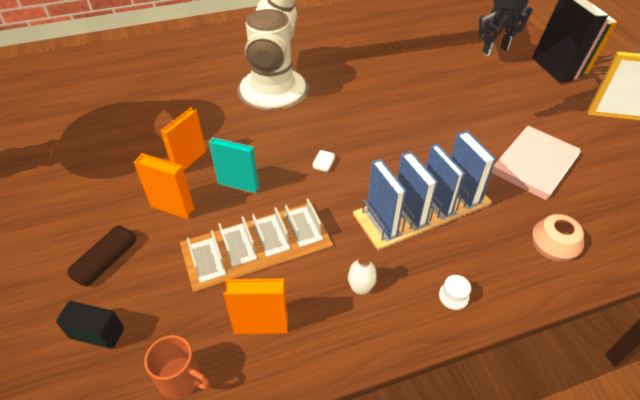

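View pics/last_top.png

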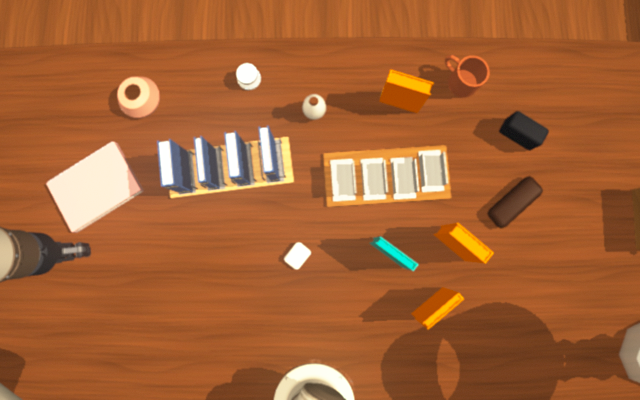

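The pictures show all four books upright in the rack (scene 370-495, 130-240), within about 1 mm of the slot middles. The vase is still at (362,277), and the gripper is clear.

```bash
python3 -c "
from bench import ctrl
print(ctrl.hand_in())"
```

```text
the job is handed in; nothing more can be done
None
```

I handed the job in after about 38 s of robot time: all four blue books stand upright in the rack in reverse order (d, a, c, b from the robot's left), within about 1 mm of their slot middles by camera, and the vase stayed where it was.

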